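Raise the bench shelf one rung and park the tube rack under it

TASK

The tube rack is too tall to go under the small shelf on the ladder mast. Lift the shelf by its handle past the next rung, let it down gently until its gravity lock sits on that rung and carries it (never dropped onto the rung, never pushed down on it), and let go. Then slide the rack in under the shelf, square and centred, with one loop handle sticking out on each side; keep the two jars standing on the shelf and leave everything else where it is.

Things in the scene. Friction and masses are not known exactly. Their poses are not given: they have to be found in the camera images.
- stand: Fixed stand bolted to the counter: grey foot plate, two upright square aluminium rails (20 mm, 335 mm high, 90 mm apart), a ladder strip of steel rungs between them. Origin: on the counter, midway between the rails, in the plane of the rungs. z up; -x is the front, where the shelf juts out towards the robot; y runs from rail to rail.
- next_rung (a point): NOMINAL centre of the rung to use, 148 mm above the counter. Rungs are 14 mm bars along y, 70 mm apart (neighbours nominally at 78 and 218 mm). The strip is screwed on through slotted holes: all rungs together really sit anywhere up to 15 mm higher or lower than this point, different every time. This point shows only the nominal place.
- shelf: Moving section: white metal shelf, 145 mm deep (x), 115 mm wide (y), sliding straight up and down on the rails. With lock and jars 0.5 to 0.85 kg. Origin: centre of its top face, 102 mm in front of the rungs; axes as the stand's. Starts fully down on stop collars, top 93 mm and underside 85 mm above the counter. Seated on the rung it is 30 to 60 mm (nominally 45) above its start.
- shelf_handle (a point): Centre of the shelf's lifting handle: straight black bar 14 mm thick (x), 90 mm long (y), 16 mm high, on two 12 mm posts 36 mm either side of the middle, at the shelf's front edge. Its centre is 48 mm above the shelf's top face; nothing else stands within 45 mm behind it.
- lock: Gravity lock: dark steel hook, 24 mm wide, hung from a pin at the back of the shelf. Origin on the pin, 67 mm above the shelf's top; nose underside 50 mm below it. Raising, a rung swings the nose aside (about y); 1 mm above its seat it is clear and drops back. 45 mm above the seat it meets the next rung up; 70 mm above, it has passed that too and cannot go back. Over 35 N on the lock harms it.
- bay (a point): Point on the counter under the shelf, 90 mm in front of the rungs and midway between the rails: the rack's origin belongs here.
- rack: Loose white sample-tube rack with 12 capped tubes, 0.35 kg, on the counter to the left or right of the shelf. Body 60 mm (x) by 164 mm (y), caps 100 mm high; 264 mm long with its loop handles. Origin: centre of its underside; y is the long axis, z up. Same either way round.
- rack_grip_a (a point): Grip point of the loop handle at the rack's +y end: 118 mm from the rack's centre, 72 mm above its underside. The handle is 16 mm thick (x); its top bar ends 84 mm above the underside, its outer post is 14 mm wide (y).
- rack_grip_b (a point): The same on the loop handle at the -y end.
- amber_vial: Bystander, amber jar 36 mm across and 62 mm high standing on the shelf's rear half; it rides up with the shelf. Origin: centre of its underside.
- ointment_jar: Bystander, white jar 40 mm across and 45 mm high standing on the shelf's rear half; it rides up with the shelf. Origin: centre of its underside.
- basket: Bystander, white basket 100 x 120 mm, 65 mm high, on the side of the shelf opposite the rack. Origin: centre of its underside.
- tablet_bottle: Bystander, white bottle 48 mm across and 85 mm high beside the stand's foot. Origin: centre of its underside.
- dropper_bottle: Bystander, slim white bottle 36 mm across and 75 mm high on the other side of the stand's foot. Origin: centre of its underside.
- tape_dispenser: Bystander, black tape dispenser 140 x 60 mm. Origin: centre of its underside.
- medicine_carton: Bystander, small white carton 60 x 120 mm, 45 mm high. Origin: centre of its underside.
- gel_bottle: Bystander, clear bottle 64 mm across and 150 mm high behind the stand. Origin: centre of its underside.

How it is judged:
On the way:
1. the shelf hangs on the next rung by its lock, let go and still (z of shelf in the frame of stand between 0.12 and 0.157 m and contact force between the fingers and shelf below 0.5 N and linear speed of shelf below 0.01 m/s), for 0.3 s.
At the end, for the whole second after the job is handed in: Shelf hanging still and free on the rung at 148 mm nominal (top face 120 to 157 mm above the counter); rack flat on the counter, centre within 30 mm of the bay point, long axis within 0.15 rad of the stand's y; both jars upright on the shelf (tilt under 0.1 rad) (z of shelf in the frame of stand between 0.12 and 0.157 m and linear speed of each of shelf, rack below 0.01 m/s and horizontal distance between rack and bay below 0.03 m and angle between the y axis of rack and the y axis of stand, either way round below 0.15 rad and height (world z) of rack below 0.006 m and angle between rack's own z axis and vertical below 0.06 rad and distance between each of amber_vial, ointment_jar and shelf below 0.075 m and angle between each of amber_vial, ointment_jar's own z axis and vertical below 0.1 rad); the robot touches nothing.
It fails at once if the lock is overloaded: more than 35 N on it (shelf pushed down on the rung or slammed onto it) (contact force between lock and anything else above 35 N).
It fails at once if the shelf is dropped: it falls faster than 0.15 m/s with nobody holding it (linear speed of shelf above 0.15 m/s and contact force between the fingers and shelf below 0.1 N).
It fails at once if a jar on the shelf tips over (angle between any of amber_vial, ointment_jar's own z axis and vertical above 0.5 rad).
It fails at once if something else on the counter is moved by more than 30 mm (distance of any of basket, tablet_bottle, dropper_bottle, tape_dispenser, medicine_carton, gel_bottle from where it was at the start of the episode above 0.03 m).
It also fails if it takes over 64 s, if anything falls off the work surface, if the arm or the gripper's body presses on something with over 40 N, if the wrist force passes 120 N, or if a joint passes its speed limit or range.

ROBOT

A 6-joint arm with a two-finger parallel gripper is mounted at the origin on the work surface. World frame = base frame: x ahead of the robot, y to its left, z up, the work surface at z = 0. Lengths are in m, angles in rad, forces in N, time in s.
With the tool pointing down it reaches from about 0.325 to 0.9 m from the base axis. Payload 6.1 kg.
Tool frame: the origin (TCP) lies midway between the tips of the shut fingers; the grasp point (between the pads) lies 19 mm behind it; x points along the fingers, y is the direction in which the jaws open and shut, and the axes are right-handed (so a half turn about x gives the same grasp; the last joint's range is limited). The gripper opens to 85 mm and grips with 20 to 120 N. Pads are 22 mm wide; open, the fingers measure 114 mm over their backs; the gripper's body (76 mm by 85 mm) begins 54 mm behind the grasp point. The pads swing forward as they close: fully open they stand 13 mm farther back than shut.
Start: joints at [-1.331, 0.22, 1.526, -0, 1.395, -0.126], TCP at [0.224, -0.584, 0.231] pointing down, gripper open.
Joint ranges: [-2.98, 2.98], [-0.91, 2.08], [0.09, 2.57], [-1.24, 4.39], [0.2, 2.65], [-2.68, 2.68]. Speed limits (rad/s): [2.57, 2.57, 3.01, 3.14, 3.14, 3.14].

INTERFACE

Orientations are given as [roll, pitch, yaw] about the fixed x, y, z axes, in that order (R = Rz(yaw) Ry(pitch) Rx(roll)).
In Python, from plant import movep, move_l, set_joints, gripper_to, hold, inverse_kinematics, observe, get_image, get_calibration, Unreachable, job_done gives the robot as it stands. Calls block until the motion is done:
- movep(position, orientation): joint-space move of the TCP to a pose.
- move_l(position, feed=0.15, rotation=None, max_force=None): straight line of the TCP; rotation=None keeps the orientation; feed is the mean speed in m/s. With max_force (N) it stops when the force on the tool has changed by that much, and returns True; else False.
- set_joints(angles): joint-space move.
- gripper_to(opening, f_grip=None): finger opening in m; f_grip is the grip in N (None keeps the last); returns when the fingers have stopped.
- hold(seconds).
- inverse_kinematics(position, orientation): joint angles nearest the present ones, or None.
- observe(): the state.
- get_image(name): name is "side" or "top" or "wrist"; returns (picture, depth): 384x512x3 uint8, red, green, blue; 384x512 float32, m along the optical axis (not along the pixel's ray), 0 where there is no reading.
- get_calibration(name): a dict with "intrinsics" (3x3 intrinsics, pixels), "world_from_camera" (4x4, takes a point from camera to world coordinates). Camera axes: x right, y down, z forward; pixel columns grow to the right and rows downward; lengths in m; the calibration is good to about 2 mm. A picture is of the moment at which its call begins: read the wrist's pose just before it. get_calibration takes no time and is no camera call; for the wrist camera it gives the pose at the moment of the call.
A pose or a line that the arm cannot do raises Unreachable and nothing moves.
- job_done(): hands the job in, once; it reports no verdict.
The state is a dict: "time_s": time; "q": joint angles; "joint_velocities": joint speeds; "joint_torque": joint torques, N m; "eef_pos": TCP position; "tcp_rot": TCP orientation; "ft_force": force on the tool from outside, world axes, zero at the start; "torque": the same for the moment, N m; "opening": finger opening in m.
Only numpy, scipy, OpenCV 4.12 (cv2) and the standard library are available. Lean on these libraries where they do the work, as an engineer would, in place of code of your own. Each camera call takes 0.05 s, during which the arm holds its last target. There are 200 camera calls.

## Working session

There is one attempt and no reset: what is moved stays moved. The work goes in short steps, each a Python script; the robot and the scene stay as the last script left them, time stands still between calls to the robot, and variables do not carry over. Pictures are saved under pics/ and viewed, about 8 in all and at most 12, crops included, and the job is handed in when it is done.

```bash
mkdir -p pics; ls
cat > h.py <<'E'
import numpy as np, cv2
from plant import *
def snap(n,f):
    im,d=get_image(n); c=get_calibration(n); cv2.imwrite(f'pics/{f}.png',im[:,:,::-1]); np.savez(f'pics/{f}.npz',im=im,d=d,K=c['intrinsics'],T=c['world_from_camera']); return im,d,c
def cloud(f):
    z=np.load(f'pics/{f}.npz'); K,T,d=z['K'],z['T'],z['d']
    v,u=np.mgrid[:384,:512]; p=np.stack([(u-K[0,2])/K[0,0]*d,(v-K[1,2])/K[1,1]*d,d],-1)
    return z['im'],d,p@T[:3,:3].T+T[:3,3]
E
python3 - <<'E'
from h import *
for n in('side','top'):
    im,d,c=snap(n,n+'0'); print(n,np.round(c['world_from_camera'],3).tolist(),np.round(c['intrinsics'],1).tolist())
print(observe())
a=cv2.imread('pics/side0.png');b=cv2.imread('pics/top0.png');
cv2.imwrite('pics/both0.png',cv2.resize(np.hstack([a,b]),(800,300)))
E
```

```text
pics
side [[0.984, -0.143, 0.106, 0.438], [-0.177, -0.726, 0.665, -0.651], [-0.018, -0.673, -0.739, 0.8], [0.0, 0.0, 0.0, 1.0]] [[348.9, 0.0, 256.7], [0.0, 348.9, 188.3], [0.0, 0.0, 1.0]]
top [[0.024, -0.991, 0.133, 0.373], [-0.999, -0.027, -0.019, -0.055], [0.023, -0.133, -0.991, 1.314], [0.0, 0.0, 0.0, 1.0]] [[383.0, 0.0, 263.5], [0.0, 383.0, 201.4], [0.0, 0.0, 1.0]]
{'time_s': 0.1, 'q': array([-1.33107769e+00,  2.21169069e-01,  1.52748915e+00,  2.88433224e-05,
        1.39470460e+00, -1.26070223e-01]), 'joint_velocities': array([-3.23793861e-04, -6.86766531e-04, -6.80973718e-04, -1.78395383e-04,
        3.49360446e-04, -5.72331052e-05]), 'joint_torque': array([ 1.48514904e-03, -4.98236704e+01, -3.90547585e+01, -3.31871715e-04,
        5.59565815e-03, -1.04554496e-05]), 'eef_pos': array([ 0.22344684, -0.58311185,  0.23029913]), 'tcp_rot': array([-1.7129023 ,  1.56902594,  1.79447414]), 'ft_force': array([-0.41878135,  0.10965098,  1.54100786]), 'torque': array([-0.00020557, -0.04527395,  0.0507264 ]), 'opening': 0.08519399963912874}
```

View pics/top0.png

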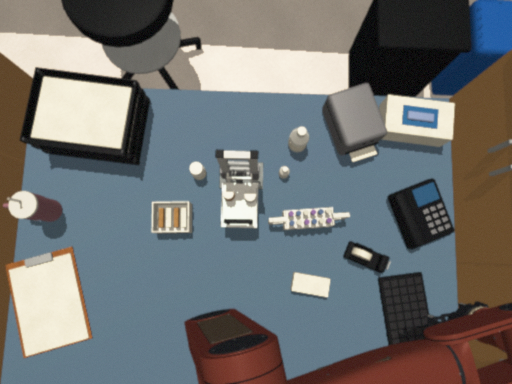

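View pics/side0.png

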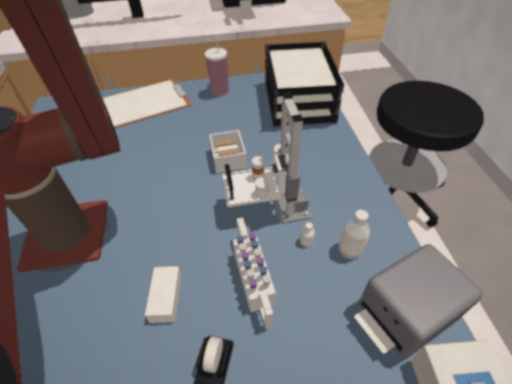

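Top view: the shelf is at about (240,205) with its handle bar at (240,225), and the rack is to its right (−y) at (310,218). The basket is on the other side at (171,217). Next I'll measure these from the depth.

Run:
```python
from h import *
for f in('top0','side0'):
    im,d,p=cloud(f); g=im.astype(int)
    x,y,z=p[...,0],p[...,1],p[...,2]; ok=d>0
    print(f)
    def st(name,m):
        q=p[m]
        if len(q)<5: print(name,len(q));return
        r=cv2.minAreaRect((q[:,:2]*1000).astype(np.float32))
        print(name,len(q),np.round(np.median(q,0),3),'lo',np.round(np.percentile(q,2,0),3),'hi',np.round(np.percentile(q,98,0),3),'rect',np.round(r[0],1),np.round(r[1],1),round(r[2],1))
    S=ok&(x>.3)&(x<.75)
    ys=(y>-.08)&(y<.1)
    st('counter',ok&(abs(z)<.03)&(x>.3)&(x<.6))
    dark=g.max(-1)<70
    st('handle',S&ys&(z>.12)&(z<.17)&dark&(x<.45))
    st('shelf',S&ys&(z>.08)&(z<.105)&(g.min(-1)>120))
    st('mast',S&ys&(z>.31)&(z<.36))
    st('rack',S&(y<-.07)&(y>-.34)&(z>.06)&(z<.12)&(x<.48))
    st('basket',S&(y>.08)&(y<.25)&(z>.05)&(z<.08))
a=cv2.imread('pics/top0.png')[130:270,150:370]
b=cv2.imread('pics/side0.png')[90:330,190:380]
cv2.imwrite('pics/c1.png',np.hstack([cv2.resize(a,(440,280),interpolation=2),cv2.resize(b[:, :],(222,280),interpolation=2)]))
```

```text
top0
counter 31110 [ 0.423  0.092 -0.001] lo [ 0.305 -0.715 -0.007] hi [0.594 0.719 0.019] rect [450.   12.7] [1521.4  299.9] 90.0
handle 0
shelf 1176 [ 0.519 -0.     0.092] lo [ 0.456 -0.055  0.087] hi [0.596 0.055 0.1  ] rect [ 5.435e+02 -3.000e-01] [114.5 179.7] 89.7
mast 380 [0.626 0.    0.334] lo [ 0.617 -0.053  0.315] hi [0.638 0.053 0.342] rect [626.6   1.1] [ 22.2 109.9] 1.5
rack 341 [ 0.472 -0.203  0.067] lo [ 0.459 -0.305  0.06 ] hi [ 0.48  -0.104  0.102] rect [ 467.5 -204.4] [213.2  24.7] 89.9
basket 175 [0.523 0.167 0.062] lo [0.433 0.125 0.05 ] hi [0.648 0.246 0.08 ] rect [544.7 193.6] [102.8 240.3] 78.7
side0
counter 27897 [ 0.432 -0.171  0.   ] lo [ 0.305 -0.463 -0.004] hi [0.595 1.043 0.021] rect [450.  297.3] [ 300.  1575.9] 0.0
handle 0
shelf 1289 [ 0.516 -0.013  0.093] lo [ 0.454 -0.061  0.089] hi [0.599 0.053 0.103] rect [531.2  -3.3] [158.6 117.3] 0.2
mast 425 [ 0.625 -0.016  0.334] lo [ 0.617 -0.059  0.312] hi [0.637 0.049 0.342] rect [626.9  -3.6] [ 21.3 112.7] 0.2
rack 627 [ 0.471 -0.225  0.083] lo [ 0.457 -0.312  0.062] hi [ 0.48  -0.11   0.102] rect [ 466.7 -208.3] [ 26.4 213.7] 0.0
basket 208 [0.486 0.164 0.062] lo [0.432 0.159 0.051] hi [0.534 0.244 0.067] rect [529.6 197. ] [103.5 211. ] 81.1
```

View pics/c1.png

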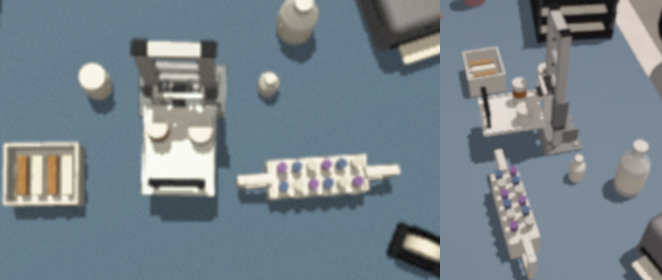

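The top crop shows the handle bar at about (178,183), the two jars behind it, the rack slightly yawed, and the basket at (43,175) close to where the rack's +y end will go. I'll refine the rack, basket, rungs and foot plate.

Run:
```python
from h import *
for f in('top0','side0'):
    im,d,p=cloud(f); g=im.astype(int)
    x,y,z=p[...,0],p[...,1],p[...,2]; ok=d>0
    print(f)
    def st(name,m):
        q=p[m]
        if len(q)<5: print(name,len(q));return
        r=cv2.minAreaRect((q[:,:2]*1000).astype(np.float32))
        print(name,len(q),np.round(np.median(q,0),3),'lo',np.round(np.percentile(q,1,0),3),'hi',np.round(np.percentile(q,99,0),3),'rect',np.round(r[0],1),np.round(r[1],1),round(r[2],1))
    st('rack',ok&(y<-.065)&(y>-.38)&(z>.065)&(z<.12)&(x<.56)&(x>.38))
    st('rackcaps',ok&(y<-.065)&(y>-.38)&(z>.09)&(z<.12)&(x<.56)&(x>.38))
    st('basket rim',ok&(y>.08)&(y<.28)&(z>.055)&(z<.075)&(x<.58)&(x>.4))
    st('handle',ok&(abs(y)<.07)&(z>.14)&(z<.16)&(x<.5)&(x>.42))
    st('foot',ok&(abs(y)<.12)&(z>.004)&(z<.03)&(x<.75)&(x>.5))
    st('tablet',ok&(y>.06)&(y<.2)&(z>.07)&(z<.1)&(x<.75)&(x>.55))
    st('jars',ok&(abs(y)<.06)&(z>.13)&(z<.165)&(x<.6)&(x>.51))
    st('ladder',ok&(abs(y)<.03)&(z>.06)&(x<.66)&(x>.6))
    if f=='top0':
        m=ok&(abs(y)<.025)&(x>.585)&(x<.66)&(z>.05)
        h,e=np.histogram(z[m],np.arange(.05,.36,.006)); print([(round(b,3),int(a)) for a,b in zip(h,e) if a])
```

```text
top0
rack 664 [ 0.492 -0.231  0.085] lo [ 0.459 -0.354  0.065] hi [ 0.523 -0.101  0.104] rect [ 483.6 -253.9] [298.9 116. ] 72.4
rackcaps 294 [ 0.494 -0.232  0.098] lo [ 0.467 -0.293  0.091] hi [ 0.517 -0.161  0.104] rect [ 491.9 -226.6] [ 47.  135.5] 5.3
basket rim 147 [0.464 0.212 0.064] lo [0.431 0.164 0.055] hi [0.536 0.28  0.069] rect [483.7 222.8] [101.5 116.8] 1.8
handle 143 [ 0.468 -0.001  0.147] lo [ 0.461 -0.044  0.141] hi [0.475 0.042 0.152] rect [467.8  -1. ] [12.9 85.4] 1.5
foot 282 [ 0.623 -0.049  0.006] lo [ 0.519 -0.112  0.004] hi [0.746 0.116 0.02 ] rect [629.8   1. ] [237.  239.2] 89.4
tablet 142 [0.642 0.145 0.084] lo [0.622 0.125 0.073] hi [0.662 0.165 0.089] rect [642.2 145.4] [41.3 40. ] 46.5
jars 251 [ 0.553 -0.001  0.149] lo [ 0.535 -0.051  0.132] hi [0.595 0.047 0.165] rect [564.7  -1.6] [98.6 60.9] 89.9
ladder 493 [0.626 0.    0.238] lo [ 0.605 -0.03   0.097] hi [0.637 0.03  0.336] rect [ 6.194e+02 -2.000e-01] [36.  60.3] 2.0
[(np.float64(0.086), 32), (np.float64(0.092), 28), (np.float64(0.098), 5), (np.float64(0.104), 1), (np.float64(0.11), 9), (np.float64(
[... 656 characters left out ...]
.0
basket rim 233 [0.481 0.188 0.063] lo [0.431 0.159 0.056] hi [0.534 0.28  0.068] rect [481.9 219.8] [101.1 122.3] 2.3
handle 139 [ 0.467 -0.01   0.148] lo [ 0.46  -0.048  0.141] hi [0.474 0.038 0.151] rect [466.9  -4.2] [14.  89.6] 0.5
foot 632 [ 0.628 -0.05   0.008] lo [ 0.591 -0.078  0.004] hi [0.685 0.041 0.029] rect [643.5 -21.9] [154.7 168.9] 44.1
tablet 32 [0.631 0.149 0.085] lo [0.621 0.131 0.081] hi [0.642 0.164 0.088] rect [631.1 148.6] [37.  13.8] 54.2
jars 363 [ 0.553 -0.007  0.143] lo [ 0.533 -0.054  0.131] hi [0.598 0.042 0.162] rect [564.4  -4.7] [68.4 99.6] 2.1
ladder 559 [0.622 0.013 0.239] lo [ 0.603 -0.027  0.152] hi [0.636 0.03  0.335] rect [618.7   0. ] [35.6 59.9] 0.2
```

Both views agree:

| Item | Measured position | Check |
|---|---|---|
| Handle | (0.467, −0.002), top at 0.148 | expected 0.149 |
| Rack | centre (0.491, −0.229), yaw ≈ +0.096 | 60×264 mm footprint matches |
| Basket | starts at y ≥ 0.159 | clear of the rack's final end at y ≈ 0.132 |
| Rung tops | ≈ 0.167 and 0.237 | strip about 12 mm high, so seat lift ≈ 57 mm |

A lift of about 70 mm is safe for every allowed offset. Now I'll hover over the handle and look.

Run:
```python
from h import *
P=np.pi/2
print(inverse_kinematics([.4675,-.002,.24],[0,P,-P]), inverse_kinematics([.502,-.346,.053],[0,P,-P+.096]), inverse_kinematics([.537,-.119,.053],[0,P,-P]))
movep([.4675,-.002,.24],[0,P,-P]); gripper_to(.055,60)
o=observe(); print(o['time_s'],o['eef_pos'],o['q'],o['ft_force'],o['opening'])
snap('wrist','w1')
im,d,p=cloud('w1'); x,y,z=p[...,0],p[...,1],p[...,2]
m=(d>0)&(abs(y)<.07)&(z>.14)&(z<.16)&(x<.5)&(x>.42); q=p[m]; print(len(q))
if len(q)>5: print(np.median(q,0),cv2.minAreaRect((q[:,:2]*1000).astype(np.float32)))
```

```text
[-1.73207163e-01 -1.72181433e-01  1.90998053e+00 -4.44089210e-16
  1.40379356e+00 -1.73207163e-01] [-7.32748081e-01  3.69607389e-01  1.69995495e+00 -4.44089210e-16
  1.07203031e+00 -8.28748081e-01] [-3.61470243e-01  2.43946704e-01  1.86026532e+00 -4.44089210e-16
  1.03738063e+00 -3.61470243e-01]
2.7583 [ 0.46751107 -0.00216376  0.23997363] [-1.73560949e-01 -1.72075513e-01  1.90993829e+00  1.10929297e-05
  1.40379732e+00 -1.73216897e-01] [-0.26741478 -0.15348535 -0.83801622] 0.055013309650846914
1909
[0.47004997 0.00073478 0.14866158] ((469.6189270019531, -2.7123184204101562), (13.766852378845215, 89.18366241455078), 0.438868910074234)
```

View pics/w1.png

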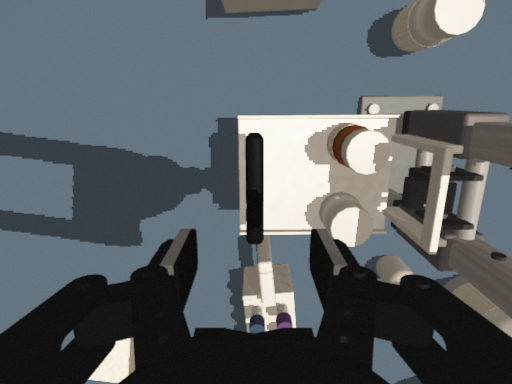

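The wrist view shows the handle bar at about (255,188), clear of the jars at (357,150) and (347,218). It measures x = 0.4695, y = −0.0027, z = 0.1487, which matches the other views. Next: grasp and lift.

Run:
```python
from h import *
def s(t): o=observe(); print(t,round(o['time_s'],2),np.round(o['eef_pos'],4),np.round(o['ft_force'],2),round(o['opening'],4)); return o
print(move_l([.4687,-.002,.122],.08,max_force=6)); s('down')
gripper_to(0.0,60); o=s('grip')
if .010<o['opening']<.02:
    for h in (.02,.045,.060,.070):
        move_l([.4687,-.002,.122+h],.035); s(h)
    hold(.3); s('held')
    snap('side','s2'); snap('top','t2')
    im,d,p=cloud('s2'); x,y,z=p[...,0],p[...,1],p[...,2]
    m=(d>0)&(abs(y)<.055)&(x>.48)&(x<.6)&(z>.155)&(z<.168); print('shelf z',np.median(z[m]),m.sum())
```

```text
False
down 4.43 [ 0.4692 -0.0021  0.1226] [-0.16 -0.92 -0.17] 0.0549
grip 4.89 [ 0.4684 -0.002   0.1224] [-4.18 -0.12  5.6 ] 0.0131
0.02 5.62 [ 0.4684 -0.002   0.1419] [-0.34 -0.8  -5.41] 0.0131
0.045 6.48 [ 0.4684 -0.002   0.1669] [-3.3  -1.24 -4.87] 0.0129
0.06 7.06 [ 0.4684 -0.002   0.1826] [-4.12 -2.13 -4.96] 0.0129
0.07 7.49 [ 0.4684 -0.002   0.1928] [-5.   -2.69 -6.09] 0.013
held 7.79 [ 0.4684 -0.002   0.1927] [-5.38 -2.32 -5.55] 0.013
shelf z 0.16337627319016768 861
```

The shelf is held at 0.163, a 70 mm lift, carrying about 5.5 N with no jam. Lowering gently until the load comes off.

Run:
```python
from h import *
def s(t): o=observe(); print(t,round(o['time_s'],2),np.round(o['eef_pos'],4),np.round(o['ft_force'],2),round(o['opening'],4)); return o
z=.192
while z>.150:
    z-=.002
    hit=move_l([.4687,-.002,z],.012,max_force=6); o=s(hit)
    if hit or o['ft_force'][2]>-2: break
hold(.2); s('end')
```

```text
False 8.21 [ 0.4684 -0.002   0.1905] [-5.65 -2.69 -6.82] 0.0128
False 8.53 [ 0.4684 -0.002   0.1885] [-4.54 -1.33 -6.59] 0.0128
False 8.84 [ 0.4684 -0.002   0.1864] [-4.65 -1.85 -7.04] 0.0131
False 9.16 [ 0.4684 -0.002   0.1845] [-5.55 -1.66 -6.31] 0.0129
False 9.47 [ 0.4684 -0.002   0.1825] [-4.4  -1.82 -6.79] 0.0131
True 9.69 [ 0.4683 -0.002   0.1812] [0.07 0.04 6.36] 0.0127
end 9.89 [ 0.4683 -0.002   0.1811] [-0.58  0.53  7.7 ] 0.0127
```

It made contact at a lift of about 58.8 mm (57 predicted). I'll back off the small push, let go and check.

Run:
```python
from h import *
def s(t): o=observe(); print(t,round(o['time_s'],2),np.round(o['eef_pos'],4),np.round(o['ft_force'],2),round(o['opening'],4)); return o
z=observe()['eef_pos'][2]
for i in range(4):
    z+=.0003; move_l([.4687,-.002,z],.01)
    if s('up')['ft_force'][2]<1: break
gripper_to(.05,60); s('open'); hold(.4)
move_l([.4687,-.002,.30],.15); s('away')
for n in('side','top'):
    snap(n,n+'3'); im,d,p=cloud(n+'3'); x,y,z=p[...,0],p[...,1],p[...,2]
    def st(t,m,): q=p[m]; r=cv2.minAreaRect((q[:,:2]*1000).astype(np.float32)) if len(q)>5 else 0; print(n,t,len(q),np.round(np.median(q,0),4),r)
    st('shelf',(d>0)&(abs(y)<.055)&(x>.48)&(x<.6)&(z>.14)&(z<.163))
    st('rack',(d>0)&(y<-.065)&(y>-.38)&(z>.075)&(z<.12)&(x<.56)&(x>.38))
a=cv2.imread('pics/side3.png')[90:290,200:360]; cv2.imwrite('pics/c3.png',cv2.resize(a,None,fx=2.5,fy=2.5,interpolation=2))
```

```text
up 10.58 [ 0.4682 -0.002   0.1813] [-5.12 -0.65  2.02] 0.0128
up 10.83 [ 0.4682 -0.002   0.1813] [-5.49 -1.2   1.33] 0.0128
up 11.08 [ 0.4682 -0.002   0.1814] [-4.08 -1.48 -3.52] 0.0129
open 11.53 [ 0.4691 -0.002   0.1824] [ 0.37 -0.63  0.71] 0.0499
away 12.86 [ 0.4682 -0.0019  0.2988] [ 0.55  0.21 -0.08] 0.0504
side shelf 952 [5.216e-01 2.000e-04 1.520e-01] ((540.0025634765625, -0.0498504638671875), (109.50141143798828, 119.75484466552734), 89.94375610351562)
side rack 1081 [ 0.494  -0.2456  0.0945] ((490.4031066894531, -231.4048614501953), (46.7640266418457, 263.5784912109375), 4.919254779815674)
top shelf 0 [nan nan nan] 0
top rack 482 [ 0.4935 -0.2311  0.096 ] ((491.9102478027344, -227.6183624267578), (46.50749969482422, 262.0686950683594), 5.538318634033203)
  return _methods._mean(a, axis=axis, dtype=dtype,
  ret = um.true_divide(
```

View pics/c3.png

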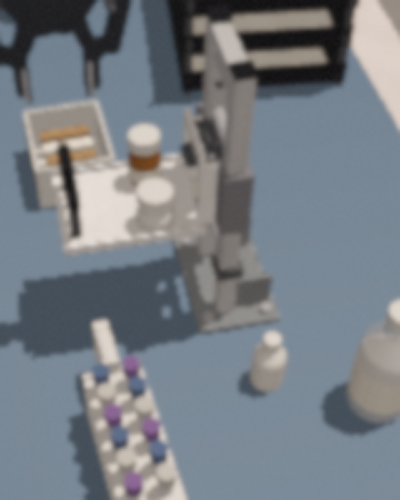

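The shelf now hangs free at 0.152 with both jars upright at (145,145) and (155,205) in the crop. Next is the rack: hover over its −y loop and check with the wrist camera.

Run:
```python
from h import *
P=np.pi/2; yw=.092
movep([.502,-.347,.19],[0,P,-P+yw]); gripper_to(.055,50)
snap('wrist','w4'); im,d,p=cloud('w4'); x,y,z=p[...,0],p[...,1],p[...,2]
print(observe()['time_s'],observe()['eef_pos'])
for a in((.07,.09),(.09,.11)):
    m=(d>0)&(y<-.15)&(y>-.4)&(z>a[0])&(z<a[1])&(x<.56)&(x>.44)
    if a[0]<.08: m&=(y<-.31)
    q=p[m]; print(len(q)); 
    if len(q)>5: print(np.median(q,0),np.percentile(q,1,0),np.percentile(q,99,0),cv2.minAreaRect((q[:,:2]*1000).astype(np.float32)))
```

```text
14.5917 [ 0.50259325 -0.34625436  0.19064846]
1165
[ 0.50321137 -0.33416546  0.08376624] [ 0.49380434 -0.36034302  0.08099139] [ 0.51246518 -0.31052472  0.08547375] ((493.17919921875, -336.1781311035156), (35.783653259277344, 52.07548522949219), 6.040338039398193)
4072
[ 0.49557709 -0.24764744  0.09984361] [ 0.47072647 -0.29769511  0.09172306] [ 0.51983101 -0.21313712  0.10144689] ((495.59954833984375, -255.9541015625), (46.399559020996094, 85.8904037475586), 5.310390949249268)
```

View pics/w4.png

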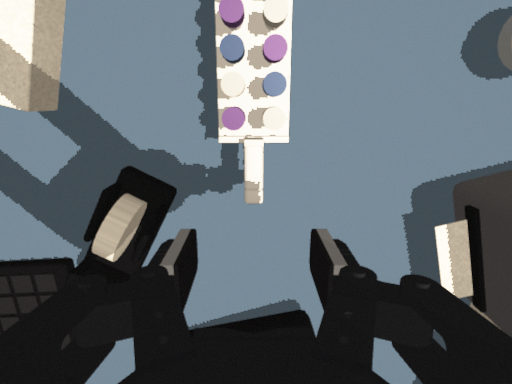

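The loop is at (254,170) in the wrist view. Its top is at 0.084 and it ends at y ≈ −0.3605, as predicted. Next: grip, straighten and slide in.

Run:
```python
from h import *
P=np.pi/2
def s(t): o=observe(); print(t,round(o['time_s'],2),np.round(o['eef_pos'],4),np.round(o['ft_force'],2),round(o['opening'],4)); return o
print(move_l([.5033,-.347,.054],.1,max_force=6)); s('down')
gripper_to(0,50); o=s('grip')
if .012<o['opening']<.022:
    print(move_l([.537,-.347,.0545],.06,rotation=[0,P,-P],max_force=30)); s('square')
    snap('side','side5'); im,d,p=cloud('side5'); x,y,z=p[...,0],p[...,1],p[...,2]
    q=p[(d>0)&(y<-.065)&(y>-.38)&(z>.09)&(z<.105)&(x<.6)&(x>.38)]
    print(len(q),np.median(q,0),cv2.minAreaRect((q[:,:2]*1000).astype(np.float32)))
```

```text
False
down 16.1 [ 0.5038 -0.3475  0.0549] [ 0.16  0.24 -0.13] 0.0553
grip 16.53 [ 0.5034 -0.3473  0.0545] [-2.47 -0.82  3.83] 0.0151
False
square 17.24 [ 0.5371 -0.3469  0.0545] [-1.95  0.18  2.3 ] 0.0154
59 [ 0.54340367 -0.3577292   0.0992115 ] ((513.6603393554688, -313.5443420410156), (68.11637878417969, 133.81597900390625), 26.378868103027344)
```

Run:
```python
from h import *
snap('wrist','w6'); snap('top','t6')
im,d,p=cloud('w6'); x,y,z=p[...,0],p[...,1],p[...,2]
q=p[(d>0)&(y<-.065)&(y>-.38)&(z>.09)&(z<.105)&(x<.6)&(x>.38)]
print(len(q),np.median(q,0),cv2.minAreaRect((q[:,:2]*1000).astype(np.float32)))
a=cv2.imread('pics/side5.png')[60:360,150:400]; b=cv2.imread('pics/t6.png')[100:300,150:400]; c=cv2.imread('pics/w6.png')
f=lambda i:cv2.resize(i,(int(i.shape[1]*300/i.shape[0]),300))
o=np.hstack([f(a),f(b)]); o=np.vstack([o[:, :], cv2.copyMakeBorder(f(c),0,0,0,o.shape[1]-400,0)]); print(o.shape); cv2.imwrite('pics/m6.png',o)
```

```text
14283 [ 0.53149008 -0.28425761  0.09997672] ((537.9942016601562, -303.3392333984375), (81.87301635742188, 109.10967254638672), 0.5919126272201538)
(600, 625, 3)
```

View pics/m6.png

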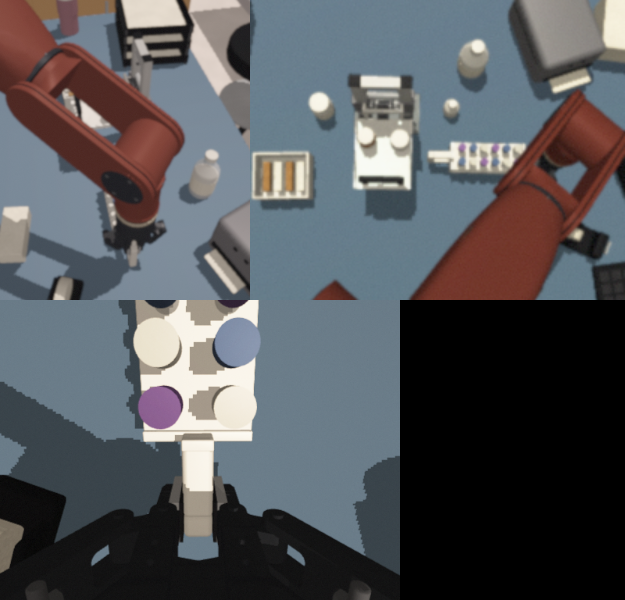

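The rack is square in the gripper, its path is free and the basket and bottles are clear. Before sliding in, I'll check how low the forearm hangs, since it will come near the shelf handle (top at 0.207).

Run:
```python
from h import *
q=observe()['q']; dr=np.array([np.cos(q[0]),np.sin(q[0])]); t=np.array([.537,-.347])
for f in('side5','t6'):
    im,d,p=cloud(f); g=im.astype(int)
    m=(d>0)&(g[...,0]>1.6*g[...,2])&(g[...,0]>50)&(p[...,2]>.15)&(p[...,0]>.2)&(p[...,1]<-.0)
    P=p[m]; r=(P[:,:2]-t)@dr; l=(P[:,:2]-t)@np.array([-dr[1],dr[0]])
    for a in np.arange(-.3,.1,.05):
        k=(r>a)&(r<a+.05)
        if k.sum()>5: print(f,round(a,2),'z',np.round(np.percentile(P[k,2],[1,99]),3),'lat',np.round(np.percentile(l[k],[1,99]),3))
```

```text
side5 -0.3 z [0.515 0.626] lat [-0.061  0.047]
side5 -0.25 z [0.488 0.592] lat [-0.059  0.045]
side5 -0.2 z [0.436 0.556] lat [-0.06   0.044]
side5 -0.15 z [0.408 0.513] lat [-0.06   0.054]
side5 -0.1 z [0.379 0.487] lat [-0.06   0.055]
side5 -0.05 z [0.266 0.463] lat [-0.062  0.056]
side5 -0.0 z [0.263 0.438] lat [-0.062  0.054]
t6 -0.3 z [0.577 0.624] lat [-0.052  0.061]
t6 -0.25 z [0.544 0.59 ] lat [-0.049  0.058]
t6 -0.2 z [0.475 0.554] lat [-0.056  0.061]
t6 -0.15 z [0.439 0.513] lat [-0.056  0.061]
t6 -0.1 z [0.388 0.486] lat [-0.055  0.061]
t6 -0.05 z [0.262 0.461] lat [-0.055  0.062]
t6 -0.0 z [0.409 0.437] lat [-0.055  0.062]
```

The forearm stays above 0.26, so it clears the shelf handle and jars (≤0.214). Sliding in.

Run:
```python
from h import *
def s(t): o=observe(); print(t,round(o['time_s'],2),np.round(o['eef_pos'],4),np.round(o['ft_force'],2),round(o['opening'],4)); return o
print(move_l([.537,-.22,.0545],.06,max_force=10)); s('mid')
print(move_l([.537,-.119,.0545],.04,max_force=10)); s('in')
gripper_to(.045,50); s('open'); hold(.2)
print(move_l([.537,-.119,.20],.1)); s('up1')
movep([.48,-.36,.30],[0,np.pi/2,-np.pi/2]); s('away')
for n in('side','top'):
    snap(n,n+'7'); im,d,p=cloud(n+'7'); x,y,z=p[...,0],p[...,1],p[...,2]
    def st(t,m,):
        q=p[m]
        if len(q)>5: print(n,t,len(q),np.round(np.median(q,0),4),np.round(np.percentile(q,[1,99],0),3).tolist(),cv2.minAreaRect((q[:,:2]*1000).astype(np.float32)))
    st('shelf',(d>0)&(abs(y)<.055)&(x>.48)&(x<.6)&(z>.14)&(z<.163))
    st('rack',(d>0)&(abs(y)<.145)&(z>.07)&(z<.09)&(x<.58)&(x>.47))
a=cv2.imread('pics/side7.png')[60:360,150:400]; b=cv2.imread('pics/top7.png')[100:300,150:400]
cv2.imwrite('pics/m7.png',np.hstack([cv2.resize(a,(333,400)),cv2.resize(b,(467,374))[:,:] if 0 else cv2.copyMakeBorder(cv2.resize(b,(467,374)),0,26,0,0,0)]))
```

```text
False
mid 19.66 [ 0.537  -0.22    0.0545] [ 0.12 -1.97  0.78] 0.0157
False
in 22.33 [ 0.537  -0.119   0.0545] [-0.35 -1.67  0.78] 0.015
open 22.73 [ 0.5369 -0.1188  0.0544] [-0.18 -0.29 -0.37] 0.0448
False
up1 24.53 [ 0.5365 -0.1188  0.1991] [-0.33 -0.16 -0.1 ] 0.0454
away 25.57 [ 0.4802 -0.3588  0.299 ] [ 0.18 -0.72 -0.56] 0.0449
top shelf 1084 [5.261e-01 1.000e-04 1.508e-01] [[0.481, -0.054, 0.146], [0.596, 0.054, 0.16]] ((538.9268188476562, 0.5576171875), (118.7999038696289, 109.54735565185547), 1.1898313760757446)
top rack 188 [ 0.535  -0.077   0.0824] [[0.513, -0.129, 0.07], [0.55, 0.13, 0.088]] ((534.4557495117188, 0.5316925048828125), (56.06435775756836, 260.5556945800781), 1.5584876537322998)
```

View pics/m7.png

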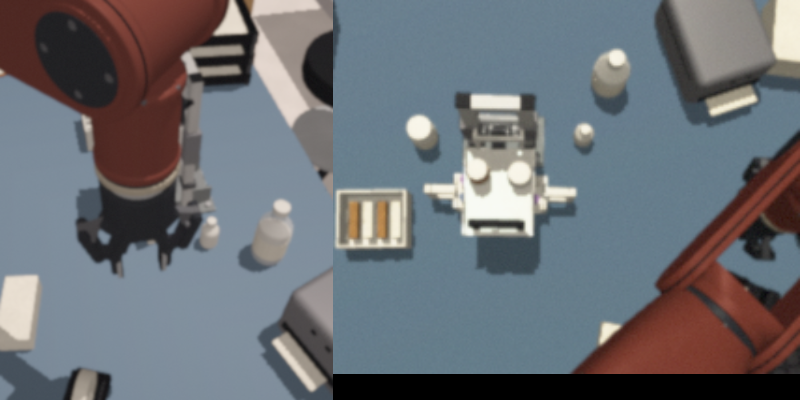

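The rack is in: one loop sticks out on each side at (440,190) and (560,193). Its centre measures (0.534–0.537, 0.0005) and its yaw about 1–2°. The shelf is still at 0.151, the jars are standing, the bystanders haven't moved and the arm is clear. Handing in.

```bash
python3 -c "
from h import *
hold(.3); job_done(); print(observe()['time_s'])"
```

```text
the job is handed in; nothing more can be done
the job is handed in; nothing more can be done
```

The job is done and handed in at about 26 s of the 64 s allowed; no verdict was reported.

**Shelf:** I lifted it 70 mm by the handle, then let it down in 2 mm steps until the load came off at about 59 mm of lift. The camera had predicted 57 mm. At contact the arm briefly pressed down with about 8 N, which I estimate put 14 N on the lock (limit 35 N). I eased that off before opening the gripper.

**Rack:** I gripped it by its −y loop, squared it up and slid it in with about 2 N of resistance.

**Last checks, from the top camera:**

| Check | Measured | Required |
|---|---|---|
| Shelf top height | 0.151 m | 0.120 to 0.157 m |
| Rack centre offset from the bay | about 3 mm | under 30 mm |
| Rack yaw | 0.03 rad or less | under 0.15 rad |

One loop sticks out on each side, both jars are standing, the other items in view look unmoved, and the arm is clear.

**Not confirmed:** The arm blocked the side camera in the last look, so the final figures rest on the top view alone. The side camera did read the shelf at 0.152 m just after I let go. Earlier, the cameras disagreed on handle position by about 2 to 3 mm, which did not affect the grip.

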